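Set the last tuning peg of a craft-kit zither

ROBOT

A 6-joint arm with a two-finger parallel gripper is mounted at the origin on the work surface. World frame = base frame: x ahead of the robot, y to its left, z up, the work surface at z = 0. Lengths are in mm, angles in rad, forces in N, time in s.
With the tool pointing down it reaches from about 300 to 775 mm from the base axis. Payload 14.6 kg.
Tool frame: the origin (TCP) lies at the very end of the fingers, on their centre line; the grasp point (between the pads) lies 19 mm behind it (grip_point_offset is the distance from the TCP to the grasp point, in mm); z points along the fingers, y is the line along which they close (so a half turn about z gives the same grasp; the last joint's range is limited). The gripper opens to 94 mm and grips with 3 to 60 N. Pads are 16 mm wide; open, the fingers measure 119 mm over their backs; the gripper's body (75 mm by 177 mm) begins 78 mm behind the grasp point.
Start: joints at [1.08, 0.3, 1.521, -0, 1.321, -0.067], TCP at [226.171, 501.334, 205.446] pointing down, gripper open.
Joint ranges: [-3.03, 3.03], [-0.79, 2.21], [0.23, 2.52], [-1.04, 4.18], [0, 3.07], [-2.55, 2.55]. Speed limits (rad/s): [2.22, 2.22, 2.57, 3.14, 3.14, 3.14].

INTERFACE

Orientations are given as [roll, pitch, yaw] about the fixed x, y, z axes, in that order (R = Rz(yaw) Ry(pitch) Rx(roll)).
In Python, from cell import read_state, camera, camera_info, sign_off, grip_point_offset gives the robot as it stands.
- The arm moves only by the shell command python3 -m handwheel 'ROWS' [FORCE]. ROWS is text: rows parted by semicolons, each of 5 numbers parted by spaces: the shift along the world's x, y, z in units of 40 mm (1.0 is 40 mm), then the turn about the world's z in units of 5 degrees (1.0 is 5 degrees), then the closure, from 0 (fully open) to 1 (shut). In form: dx dy dz yaw gripper; .... A call has 1 to 12 rows; each row shifts and turns the commanded pose from where the row before left it; what a row does not reach is not made up. A row lasts 1/12 s, in which the tool goes at most 41.7 mm and 7.16 degrees, less where a joint would pass 70% of its speed; a pose out of reach is approached as far as the arm can. A call is refused whole if a number of a shift passes 1 or a number of a turn 1, either way. A call with a gripper value outside its range is refused whole. The fingers move at their own pace and stop on an object; FORCE is the grip in N (left out, the last holds). Time passes only in rows, so rows that do not move let the fingers close. It gives the time, the measured TCP pose, the force, the opening and the grip force at its end, in the units of the state.
- read_state(): the state, without advancing time (a new reading comes with each control period).
- camera(name): name is "scene" or "top"; returns (picture, depth): 400x640x3 uint8, red, green, blue; 400x640 float32, mm along the optical axis (not along the pixel's ray), 0 where there is no reading.
- camera_info(name): a dict with "intrinsics" (3x3 intrinsics, pixels), "k1" (the pictures are not rectified: a ray, as slopes to the right and down, at radius r is drawn at 1 + k1 r^2 times it, then the intrinsics apply), "world_from_camera" (4x4, takes a point from camera to world coordinates). Camera axes: x right, y down, z forward; pixel columns grow to the right and rows downward; lengths in mm; the calibration is good to about 2 mm. A picture is of the moment at which its call begins. camera_info takes no time and is no camera call.
- sign_off(): hands the job in; it is judged then, once.
The state is a dict: "clock": time; "joints": joint angles; "qd": joint speeds; "effort": joint torques, N m; "eef_pos": TCP position; "eef_rot": TCP orientation; "wrist_force": force on the tool from outside, world axes, zero at the start; "moment": the same for the moment, N m; "finger_gap": finger opening in mm; "finger_force": force on a finger pad.
Only numpy, scipy, OpenCV 4.12 (cv2) and the standard library are available. Lean on these libraries where they do the work, as an engineer would, in place of code of your own. Each camera call takes 0.05 s, during which the arm holds its last target. There are 200 camera calls.

TASK

Take the loose brass tuning peg out of its wooden stand and set it upright in the empty hole of the zither board. Then turn it clockwise, pressing it gently into its tapered bush all the while so that it bites and carries the bush round until the bush's lug is at the steel stop pin, and leave it standing with its wing in line with the row, like the wings of the two pegs already fitted. Turn the bush only through the peg, never force the peg down hard, and leave the other things on the table where they are.

Things in the scene. Friction and masses are not known exactly. Their poses are not given: they have to be found in the camera images.
- board: Pale wooden zither board, fixed: 180 (x) by 380 (y) by 48 mm high, origin under its centre, dark end bars 12 mm high. Along its y runs a row of three pegs 80 mm apart, 45 mm towards its -x side; two are fitted and one place, any of the three, is empty. The wings of the fitted pegs lie along board y.
- hole (a point): Centre of the mouth of the empty hole, on the hole's vertical axis at the height of the board's top (48 mm above the table). The mouth is 21 mm wide; 0 to 5 mm below the board's top it is countersunk (45 degrees, 3 mm deep) down to the greased taper, 15 mm wide at its top, 6 degrees each side, 30 mm long.
- peg_wing (a point): Centre of the loose brass peg's wing: 26 mm long (its x), 11 mm thick (its y), 32 mm high, grasped across the 11 mm. Peg 130 g, upright, z up, 88 mm tall: tip 72 mm below this point, shaft tapering from 9 mm at the tip to 18 mm, then a 23 mm collar whose underside is 28 mm and top 24 mm below this point. At the start it hangs by the collar in the stand.
- bush (a joint): Angle of the bush in the empty hole, rad: starts 0 to 0.25, grows clockwise seen from above, 1.1 at the stop, stays where left. Stiff: it follows the peg only while the peg is pressed down with over 7 to 10 N (12 to 17 N is right; with less the peg slips and can be turned back alone). Turn at 0.2 to 0.6 rad/s: very slowly it slips in the grease. At the stop the peg slips on, harmlessly.
- liner (a joint): How far (m) the bush has sunk under the press: 0 at rest, springy, 1 mm per 16 N, damaged beyond 1.5 mm (24 N).
- sleeve: The empty hole's fixture with bush: origin as the hole point, x along the row. Dark flange 34 mm wide and 3 mm high on the board, with a lug 5 mm high reaching 24 mm from the axis; beside it a steel stop pin 7 mm high. How deep the taper was reamed varies by 5 mm: the seated peg's collar underside ends 4 to 11 mm above the board's top, known only by feel.
- rack: Dark wooden stand for the loose peg, fixed, 75 by 75 by 56 mm high, origin under its centre; 20 mm hole down through its middle.
- fitted0: A fitted brass peg, fixed: like the loose one, origin at its tip's centre, its wing (centre 72 mm above) along its x, its top 50 mm above the board. Its bush's lug is at the stop.
- fitted1: The other fitted brass peg, as fitted0.
- water: Water bottle, 72 mm wide, 240 mm tall, origin under its centre; to be left alone.
- glue: Glue bottle, 36 mm wide, 120 mm tall, origin under its centre; to be left alone.
- cup: White cup, 72 mm wide, 85 mm tall, origin under its centre; to be left alone.
- tape: Cardboard ring of tape lying flat, 90 mm wide, 22 mm high, origin under its centre; to be left alone.
- spool: Wooden thread spool standing up, 32 mm wide, 38 mm tall, origin under its centre; to be left alone.
- eraser: Eraser lying on the board, 22 by 48 by 13 mm, origin under its centre; to be left alone.
- scissors: Scissors lying flat, about 150 mm long (x), 12 mm high; to be left alone.
- peg: The loose brass peg as a whole: see peg_wing; origin at its tip's centre, its wing along its x.

How it is judged (in metres and radians):
On the way:
1. the peg stands in the empty hole, its bush not yet turned half way (horizontal distance between peg_wing and hole below 0.004 m and z of peg_wing in the frame of hole below 0.042 m and angle between peg_wing's own z axis and vertical below 0.1 rad and value of joint bush below 0.5 rad), for 0.1 s.
At the end, for the whole second after the job is handed in: the peg stands at rest and upright in the hole that was empty (axis within 4 mm, wing centre less than 42 mm above the board, tilt under 0.1 rad), its bush has been carried round to the stop (over 0.95 rad), and the wing lies along the row within 0.2 rad (horizontal distance between peg_wing and hole below 0.004 m and z of peg_wing in the frame of hole below 0.042 m and angle between peg_wing's own z axis and vertical below 0.1 rad and value of joint bush above 0.95 rad and angle between the x axis of peg_wing and the y axis of board, either way round below 0.2 rad and linear speed of peg below 0.01 m/s); the robot touches nothing.
It fails at once if another thing on the table is pushed more than 30 mm (distance of any of water, glue, cup, tape, spool, eraser, scissors from where it was at the start of the episode above 0.03 m).
It fails at once if the peg is forced down so hard that the bush sinks more than 1.5 mm (value of joint liner above 0.0015 m).
It fails at once if the fingers push the bush themselves (contact force between the fingers and sleeve above 1 N).
It also fails if it takes over 61 s, if anything falls off the work surface, if the arm or the gripper's body presses on something with over 40 N, if the wrist force passes 120 N, or if a joint passes its speed limit or range.

## Working session

There is one attempt and no reset: what is moved stays moved. The work goes in short steps, Python scripts to look and compute and a shell command to move; the robot and the scene stay as the last step left them, time stands still between calls to the robot, and variables do not carry over. Pictures are saved under pics/ and viewed, at most 10 in all, crops included, and the job is handed in when it is done.

```bash
mkdir -p pics; ls; cat > h.py <<'E'
import numpy as np, cv2
from cell import *
def cloud(name):
    im,d=camera(name); ci=camera_info(name); K=np.array(ci["intrinsics"]);k1=ci["k1"];T=np.array(ci["world_from_camera"])
    v,u=np.mgrid[0:400,0:640]
    a=(u-K[0,2])/K[0,0]; b=(v-K[1,2])/K[1,1]; x,y=a.copy(),b.copy()
    for _ in range(10):
        s=1+k1*(x*x+y*y); x=a/s;y=b/s
    P=np.stack([x*d,y*d,d,np.ones_like(d)],-1)@T.T
    return im,d,P[...,:3]
E
python3 - <<'E'
from h import *
for n in("scene","top"):
    im,d,P=cloud(n); cv2.imwrite(f"pics/{n}.png",im[...,::-1]); np.savez(f"{n}.npz",im=im,d=d,P=P)
    print(camera_info(n))
print(read_state(),grip_point_offset)
E
```

```text
pics
{'intrinsics': array([[366.95962014,   0.        , 318.05213326],
       [  0.        , 366.95962014, 200.71898321],
       [  0.        ,   0.        ,   1.        ]]), 'k1': -0.025018175714339775, 'world_from_camera': array([[-8.45531378e-01,  3.17076973e-01, -4.29579890e-01,
         9.51212783e+02],
       [ 5.33638274e-01,  4.75458879e-01, -6.99406211e-01,
         6.42886910e+02],
       [-1.75180310e-02, -8.20610168e-01, -5.71219809e-01,
         6.72024269e+02],
       [ 0.00000000e+00,  0.00000000e+00,  0.00000000e+00,
         1.00000000e+00]])}
{'intrinsics': array([[509.52767061,   0.        , 323.28177621],
       [  0.        , 509.52767061, 192.5886984 ],
       [  0.        ,   0.        ,   1.        ]]), 'k1': -0.16290719088591268, 'world_from_camera': array([[-2.82748936e-02, -9.86644367e-01,  1.60416407e-01,
         2.72267523e+02],
       [-9.99322091e-01,  3.16858671e-02,  1.87446942e-02,
        -8.88275938e+01],
       [-2.35772799e-02, -1.59777655e-01, -9.86871427e-01,
         1.62284927e+03],
       [ 0.00000000e+00,  0.00000000e+00,  0.00000000e+00,
         1.00000000e+00]])}
{'clock': 0.1, 'joints': array([ 1.08037981e+00,  3.00417736e-01,  1.52150758e+00,  1.83379608e-05,
        1.32068304e+00, -6.65603050e-02]), 'qd': array([ 0.00135133, -0.00273799, -0.00271172, -0.00046023, -0.00054105,
        0.00074477]), 'effort': array([ 1.09648445e-03, -5.32631385e+01, -3.53290021e+01,  7.09003396e-02,
        2.34001590e-02, -8.54559431e-06]), 'eef_pos': array([226.07463085, 501.13987115, 204.94669063]), 'eef_rot': array([-3.14058039e+00, -8.52785783e-05,  2.71773185e+00]), 'wrist_force': array([-0.04228137, -1.20630416, -0.57791949]), 'moment': array([-0.03248264, -0.05391697, -0.00761726]), 'finger_force': 0.0, 'finger_gap': 94.00406814374188} 18.8
```

View pics/top.png

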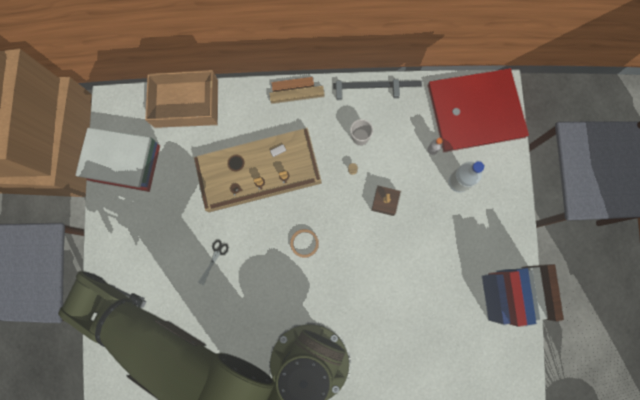

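View pics/scene.png

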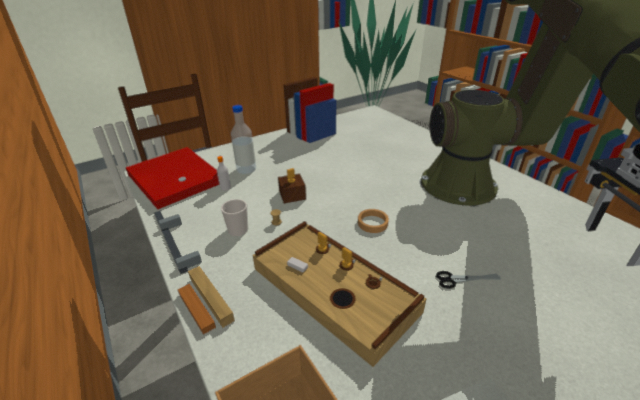

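The top view shows the board around (258,168) with fitted pegs at (259,182) and (284,175), the empty hole at (236,188) and the stand with the loose peg at (386,200). The scene view shows the same: hole (373,282), pegs (347,258) and (322,242), stand (291,187).

```bash
python3 - <<'E'
from h import *
a=np.load("scene.npz");t=np.load("top.npz")
c1=cv2.resize(a["im"][225:300,300:400],None,fx=4,fy=4,interpolation=cv2.INTER_CUBIC)
c2=cv2.resize(a["im"][160:210,265:365][:, :],None,fx=4,fy=4,interpolation=cv2.INTER_CUBIC)
c3=cv2.resize(t["im"][165:200,220:300],None,fx=5,fy=5,interpolation=cv2.INTER_CUBIC)
c4=cv2.resize(t["im"][182:218,368:405],None,fx=5,fy=5,interpolation=cv2.INTER_CUBIC)
o=np.zeros((500,800,3),np.uint8)
o[:300,:400]=c1;o[:200,400:]=c2;o[310:485,:400]=c3;o[310:490,410:595]=c4
cv2.imwrite("pics/z.png",o[...,::-1])
for n,g in(("scene",a),("top",t)):
    im,P=g["im"].astype(int),g["P"]
    hsv=cv2.cvtColor(g["im"],cv2.COLOR_RGB2HSV)
    m=((hsv[...,0]>13)&(hsv[...,0]<28)&(hsv[...,1]>130)&(hsv[...,2]>90)&(P[...,2]>60)&(P[...,2]<115)).astype(np.uint8)
    k,l,s,c=cv2.connectedComponentsWithStats(m)
    for i in range(1,k):
        if s[i,4]>8:
            q=P[l==i]; print(n,c[i].round(1),s[i,4],q.mean(0).round(1),q.min(0).round(1),q.max(0).round(1))
    # board top plane
    b=(abs(P[...,2]-48)<5)&(P[...,0]>350)&(P[...,0]<750)&(P[...,1]>-150)&(P[...,1]<350)
    bb=cv2.minAreaRect(P[b][:,:2].astype(np.float32)); print("board",bb,np.median(P[b][:,2]),cv2.boxPoints(bb))
    r=(abs(P[...,2]-56)<4)&(P[...,0]>300)&(P[...,0]<650)&(P[...,1]>-320)&(P[...,1]<-130)
    print("rack",cv2.minAreaRect(P[r][:,:2].astype(np.float32)),np.median(P[r][:,2]))
E
```

```text
scene [460.3  44.3] 41 [-1369.  -1156.5    88.6] [-1410.2 -1167.8    61.9] [-1326.  -1145.4   113.1]
scene [449.3  46.6] 24 [-1258.1 -1158.4    86.3] [-1290.6 -1171.8    65. ] [-1230.3 -1142.3   113.1]
scene [315.   50.4] 36 [ -426.1 -1597.8    90.4] [ -451.  -1613.9    60.5] [ -401.5 -1584.5   114.7]
scene [294.3  54.3] 58 [ -264.7 -1598.     87.3] [ -296.8 -1609.5    62. ] [ -227.6 -1585.7   114.4]
scene [275.6  57.4] 92 [ -125.7 -1597.     87.4] [ -186.  -1616.5    61.5] [  -73.3 -1580.5   114.3]
scene [258.9  60.7] 62 [   -7.3 -1596.4    84.5] [  -52.4 -1611.1    60.5] [   37.9 -1580.9   113.6]
scene [503.6  60.3] 26 [-1243.5  -718.6    85.4] [-1255.6  -735.1    62.7] [-1231.1  -707.2   114.1]
scene [240.5  63.1] 89 [  116.  -1598.5    88. ] [   69.4 -1612.6    60.6] [  160.2 -1583.5   114.7]
scene [ 11.7 223.8] 2786 [1251.8 -593.6   84.3] [ 1248.1 -2423.8    60. ] [1254.6   95.4  115. ]
scene [211.8  68.1] 80 [  299.2 -1599.4    87.2] [  266.  -1615.9    60.5] [  341.5 -1585.1   114.3]
scene [188.4  71.5] 119 [  439.3 -1600.7    90.4] [  374.4 -1615.3    60.1] [  487.3 -1587.2  
[... 760 characters left out ...]
d ((627.0907592773438, 90.99308776855469), (182.24041748046875, 506.9302673339844), 12.427760124206543) 48.520325103820994 [[ 483.5578   318.9092 ]
 [ 592.6535  -176.14273]
 [ 770.6237  -136.92303]
 [ 661.528    358.1289 ]]
rack ((499.0926513671875, -253.21234130859375), (79.00514221191406, 75.82235717773438), 73.1765365600586) 56.89791726858351
board ((625.2640380859375, 102.26072692871094), (183.707763671875, 483.8898010253906), 12.743011474609375) 48.02413460118544 [[ 482.30475  317.98535]
 [ 589.04047 -153.98587]
 [ 768.2233  -113.4639 ]
 [ 661.4876   358.50732]]
rack ((499.79962158203125, -255.38954162597656), (75.76805877685547, 76.74425506591797), 74.41834259033203) 55.803404379851145
```

View pics/z.png

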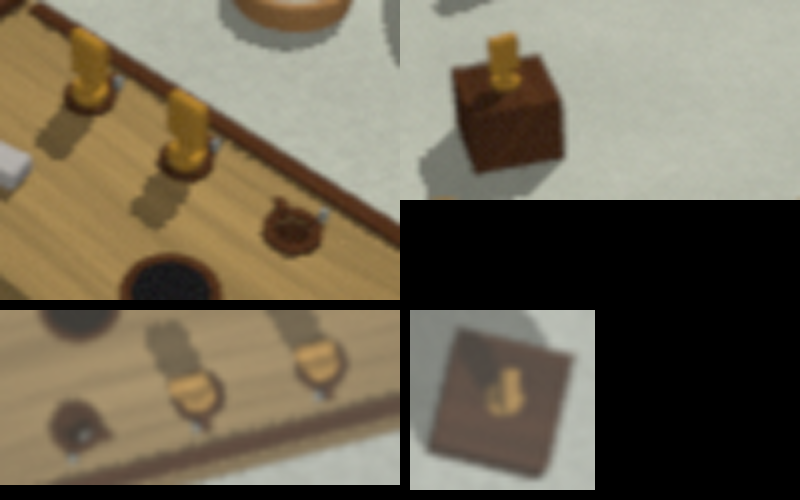

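The crops confirm it: the empty flange has its lug pointing up-left in the scene crop, about (283,205), and its pin at (322,215). Loose peg's wing stands in the stand, tilted in yaw. Now I'll fit wing boxes to the depth points and work out yaws and clearances.

```bash
python3 - <<'E'
from h import *
from scipy.optimize import least_squares
def sdf(q,h):
    d=abs(q)-h; return np.linalg.norm(np.maximum(d,0),axis=1)+np.minimum(d.max(1),0)
for n in("scene","top"):
    g=np.load(n+".npz");P=g["P"];hsv=cv2.cvtColor(g["im"],cv2.COLOR_RGB2HSV)
    for nm,x,y,z0,lo in(("f0",588,67,82,68),("f1",571,145,82,68),("peg",500,-250,84,70)):
        m=(np.hypot(P[...,0]-x,P[...,1]-y)<28)&(P[...,2]>lo)&(P[...,2]<110)
        q=P[m];best=None
        for yaw in np.arange(0,np.pi,np.pi/8):
            def f(p):
                c,s=np.cos(p[2]),np.sin(p[2]);d=q-[p[0],p[1],z0+p[3]]
                return sdf(np.c_[c*d[:,0]+s*d[:,1],-s*d[:,0]+c*d[:,1],d[:,2]],np.array([13,5.5,16]))
            r=least_squares(f,[x,y,yaw,0],loss="soft_l1")
            if best is None or r.cost<best.cost:best=r
        print(n,nm,len(q),best.x.round(2),round(best.cost/len(q),2))
    m=(hsv[...,2]<130)&(hsv[...,1]>60)&(abs(P[...,2]-51)<6)&(np.hypot(P[...,0]-553,P[...,1]-223)<28)
    q=P[m]; print("flange",cv2.minEnclosingCircle(q[:,:2].astype(np.float32)),q.mean(0),len(q))
    # board edges using top surface bounded, 
    b=(abs(P[...,2]-48)<3)&(hsv[...,1]>60)&(P[...,0]>470)&(P[...,0]<760)&(P[...,1]>-70)&(P[...,1]<330)
    print("board",cv2.minAreaRect(P[b][:,:2].astype(np.float32)))
    for nm,lo,hi in(("tall",130,300),("mid",70,130)):
        w=((P[...,2]>lo)&(P[...,2]<hi)&(P[...,0]>250)&(P[...,0]<850)&(P[...,1]>-500)&(P[...,1]<350)).astype(np.uint8)
        k,l,s,c=cv2.connectedComponentsWithStats(w)
        for i in range(1,k):
            if s[i,4]>15: print(n,nm,P[l==i].mean(0).round(),P[l==i].min(0).round(),P[l==i].max(0).round())
E
```

```text
scene f0 103 [586.09  64.26   1.79   0.78] 0.34
scene f1 121 [5.6874e+02 1.4230e+02 1.8200e+00 4.8000e-01] 0.32
scene peg 72 [ 4.9865e+02 -2.5440e+02  8.0000e-02 -0.0000e+00] 0.63
flange ((550.350830078125, 217.95941162109375), 21.375019073486328) [551.7018604  220.12552089  50.65969089] 145
board ((613.4169921875, 153.74114990234375), (181.9384765625, 377.72161865234375), 12.42797565460205)
scene tall [ 562. -481.  177.] [ 525. -500.  130.] [ 593. -459.  244.]
scene mid [ 565. -471.  100.] [ 523. -500.   70.] [ 594. -458.  130.]
scene mid [ 670. -411.   92.] [ 653. -425.   70.] [ 685. -399.  123.]
scene mid [ 501. -250.   88.] [ 487. -259.   71.] [ 513. -245.  102.]
scene mid [ 718. -183.   79.] [ 684. -220.   70.] [ 753. -147.   88.]
scene mid [589.  68.  88.] [581.  52.  71.] [595.  79. 100.]
scene mid [572. 146.  87.] [562. 131.  70.] [577. 156. 100.]
scene mid [805. 305.  83.] [778. 290.  70.] [850. 350.  93.]
top f0 41 [587.51  63.56   1.77  -0.81] 0.77
top f1 43 [570.12 142.63   1.74   1.32] 0.93
top peg 36 [ 5.0098e+02 -2.5560e+02 -5.0000e-02  1.2300e+00] 0.64
flange ((551.7035522460938, 216.73104858398438), 20.94626808166504) [552.24547535 219.36252488  50.45279495] 61
board ((612.428955078125, 150.7537384033203), (181.17718505859375, 366.4512939453125), 12.474710464477539)
top tall [ 553. -483.  177.] [ 523. -500.  131.] [ 590. -461.  245.]
top mid [797. 308.  84.] [776. 290.  70.] [849. 349. 102.]
top mid [ 722. -186.   81.] [ 683. -221.   70.] [ 755. -152.   93.]
top mid [ 663. -417.   94.] [ 649. -437.   71.] [ 684. -402.  123.]
top mid [ 544. -472.  102.] [ 522. -499.   70.] [ 589. -460.  130.]
top mid [585.  63.  91.] [580.  51.  76.] [592.  76. 104.]
top mid [568. 141.  92.] [563. 129.  72.] [576. 155. 104.]
top mid [ 498. -254.   95.] [ 487. -259.   72.] [ 513. -249.  103.]
```

Positions (mm): hole about (552.3, 220.7), row yaw 1.788. Loose peg is at (499.5, -254.9), wing yaw about 0.03. With a grasp yaw of 3.17, the clockwise turn down to 1.788 fits within joint 6.

```bash
python3 -m handwheel '0.285 -0.79 0 0.22 0;0.285 -0.79 0 0.22 0;0.285 -0.79 0 0.22 0;0.285 -0.79 0 0.22 0;0.285 -0.79 0 0.22 0;0.285 -0.79 0 0.22 0;0.285 -0.79 0 0.22 0;0.285 -0.79 0 0.22 0;0.285 -0.79 0 0.22 0;0.285 -0.79 0 0.22 0;0.285 -0.79 0 0.22 0;0.285 -0.79 0 0.22 0' 30
python3 -m handwheel '0.285 -0.79 0 0.22 0;0.285 -0.79 0 0.22 0;0.285 -0.79 0 0.22 0;0.285 -0.79 0 0.22 0;0.285 -0.79 0 0.22 0;0.285 -0.79 0 0.22 0;0.285 -0.79 0 0.22 0;0.285 -0.79 0 0.22 0;0.285 -0.79 0 0.22 0;0.285 -0.79 0 0.22 0;0.285 -0.79 0 0.22 0;0 0 0 0 0'
```

```text
clock: 1.1
eef_pos: [363.0, 120.5, 205.4]
eef_rot: [3.142, -0.0, 2.949]
wrist_force: [-0.7, 1.0, 0.8]
finger_gap: 94.1
finger_force: 0.0
clock: 2.1
eef_pos: [488.9, -229.6, 204.4]
eef_rot: [-3.141, -0.001, -3.126]
wrist_force: [-0.5, -0.1, -0.4]
finger_gap: 94.1
finger_force: 0.0
```

```bash
python3 -m handwheel '0.265 -0.63 0 0.15 0;0 0 0 0 0;0 0 -0.8 0 0.3;0 0 -0.8 0 0.5;0 0 -0.8 0 0.5;0 0 -0.8 0 0.5;0 0 -0.2 0 0.5;0 0 0 0 0.5;0 0 0 0 0.5;0 0 0 0 0.5' 30
python3 - <<'E'
from h import *
im,d,P=cloud("scene"); cv2.imwrite("pics/g.png",cv2.resize(im[130:230,220:380],None,fx=4,fy=4,interpolation=cv2.INTER_CUBIC)[...,::-1])
E
```

```text
clock: 2.93
eef_pos: [499.9, -251.0, 71.6]
eef_rot: [-3.14, 0.003, -3.111]
wrist_force: [0.2, 0.2, 0.4]
finger_gap: 47.7
finger_force: 0.0
```

View pics/g.png

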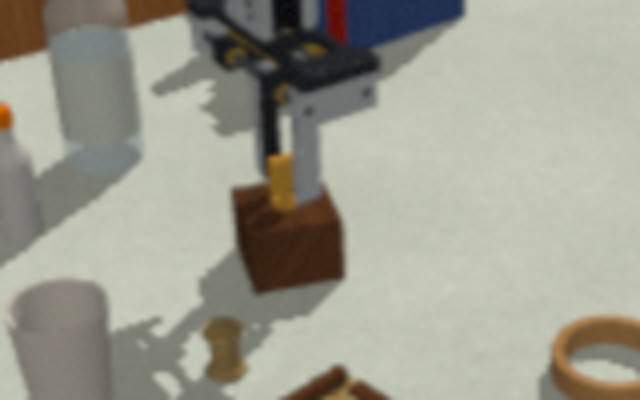

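The wing at (283,180) is between the fingers, so I'll shift slightly and grip.

```bash
python3 -m handwheel '0 -0.08 -0.1 0 0.5;0 0 0 0 0.7;0 0 0 0 0.9;0 0 0 0 1;0 0 0 0 1;0 0 0 0 1;0 0 0 0 1;0 0 0 0 1;0 0 0 0 1;0 0 0 0 1' 50
```

```text
clock: 3.82
eef_pos: [499.0, -253.9, 65.5]
eef_rot: [-3.142, 0.0, -3.111]
wrist_force: [-0.1, 0.4, 1.2]
finger_gap: 11.1
finger_force: 50.0
```

```bash
python3 -m handwheel '0 0 0.3 0 1;0 0 0.6 0 1;0 0 0.8 0 1;0 0 0.8 0 1;0 0 0.8 0 1;0 0 0.2 0 1;0 0 0 0 1'
python3 -m handwheel '0.074 0.4 0 0.18 1;0.074 0.7 0 0.18 1;0.074 0.7 0 0.18 1;0.074 0.7 0 0.18 1;0.074 0.7 0 0.18 1;0.074 0.7 0 0.18 1;0.074 0.7 0 0.18 1;0.074 0.7 0 0.18 1;0.074 0.7 0 0.18 1;0.074 0.7 0 0.18 1;0.074 0.7 0 0.18 1;0.074 0.7 0 0.18 1'
python3 -m handwheel '0.074 0.7 0 0.18 1;0.074 0.7 0 0.18 1;0.074 0.7 0 0.18 1;0.074 0.7 0 0.18 1;0.074 0.7 0 0.18 1;0.074 0.4 0 0.18 1;0 0 0 0 1;0 0 0 0 1;0 0 0 0 1'
```

```text
clock: 4.4
eef_pos: [499.7, -254.2, 208.5]
eef_rot: [-3.139, 0.004, -3.111]
wrist_force: [-0.9, 0.6, -1.5]
finger_gap: 10.8
finger_force: 50.0
clock: 5.4
eef_pos: [533.8, 71.5, 203.8]
eef_rot: [3.141, -0.003, -2.921]
wrist_force: [0.7, -0.0, -1.9]
finger_gap: 10.6
finger_force: 50.0
clock: 6.15
eef_pos: [551.9, 225.3, 204.4]
eef_rot: [-3.141, -0.002, -2.829]
wrist_force: [0.7, 0.7, -1.4]
finger_gap: 11.1
finger_force: 50.0
```

```bash
python3 -m handwheel '0.01 -0.115 0 0 1;0 0 -0.6 0 1;0 0 -0.7 0 1;0 0 -0.6 0 1;0 0 -0.35 0 1;0 0 0 0 1;0 0 0 0 1'
python3 - <<'E'
from h import *
im,d,P=cloud("scene"); im2,_,P2=cloud("top")
for n,P_,i in(("s",P,im),("t",P2,im2)):
    hsv=cv2.cvtColor(i,cv2.COLOR_RGB2HSV)
    m=(hsv[...,0]>13)&(hsv[...,0]<28)&(hsv[...,1]>130)&(np.hypot(P_[...,0]-552,P_[...,1]-221)<25)&(P_[...,2]>60)
    print(n,P_[m].mean(0),m.sum(),P_[m].min(0),P_[m].max(0))
cv2.imwrite("pics/i.png",cv2.resize(im[200:320,300:450],None,fx=4,fy=4,interpolation=cv2.INTER_CUBIC)[...,::-1])
E
```

```text
clock: 6.73
eef_pos: [552.7, 220.6, 115.6]
eef_rot: [-3.142, -0.001, -2.829]
wrist_force: [0.3, -0.5, -1.1]
finger_gap: 10.5
finger_force: 50.0
s [561.86422031 225.15844957 135.39543144] 211 [538.47059374 208.53299611  63.7195848 ] [575.58381911 242.45936621 244.9217678 ]<stdin>:6: RuntimeWarning: Mean of empty slice.
  ret = um.true_divide(
Traceback (most recent call last):
ValueError: zero-size array to reduction operation minimum which has no identity
```

```bash
python3 - <<'E'
from h import *
im,d,P=cloud("scene")
cv2.imwrite("pics/i.png",cv2.resize(im[200:320,300:450],None,fx=4,fy=4,interpolation=cv2.INTER_CUBIC)[...,::-1])
E
```

```text
(no output)
```

View pics/i.png

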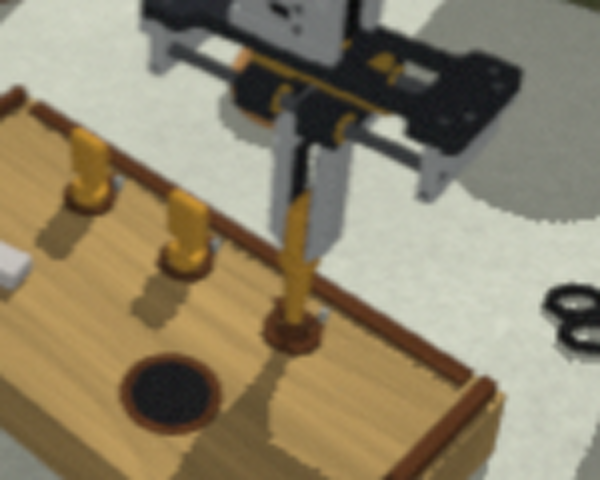

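The peg's tip (293,322) is over the flange's centre (293,332), so it's well aligned. Lowering now.

```bash
python3 -m handwheel '0 0 -0.25 0 1;0 0 -0.2 0 1;0 0 -0.2 0 1;0 0 -0.1 0 1;0 0 0 0 1;0 0 0 0 1'
python3 -m handwheel '0 0 -0.07 0 1;0 0 -0.07 0 1;0 0 -0.05 0 1;0 0 0 0 1;0 0 0 0 1'
```

```text
clock: 7.38
eef_pos: [552.3, 221.3, 85.0]
eef_rot: [-3.141, -0.001, -2.828]
wrist_force: [-3.2, -3.5, 0.0]
finger_gap: 10.9
finger_force: 50.0
clock: 7.8
eef_pos: [552.1, 220.8, 77.6]
eef_rot: [-3.141, -0.002, -2.828]
wrist_force: [-3.5, -6.2, -0.6]
finger_gap: 10.9
finger_force: 50.0
```

```bash
python3 -m handwheel '-0.012 -0.025 0 0 1;0 0 0 0 1;0 0 0 0 1;0 0 0 0 1'
python3 -m handwheel '0 0 -0.05 0 1;0 0 -0.05 0 1;0 0 -0.03 0 1;0 0 0 0 1;0 0 0 0 1'
```

```text
clock: 8.13
eef_pos: [552.1, 220.4, 77.9]
eef_rot: [-3.141, -0.0, -2.828]
wrist_force: [-1.6, -4.4, 0.4]
finger_gap: 11.0
finger_force: 50.0
clock: 8.55
eef_pos: [551.8, 220.1, 72.3]
eef_rot: [-3.141, -0.001, -2.828]
wrist_force: [-3.5, -6.0, -1.0]
finger_gap: 10.6
finger_force: 50.0
```

```bash
python3 -m handwheel '-0.02 -0.05 0 0 1;0 0 0 0 1;0 0 0 0 1;0 0 0 0 1'
python3 -m handwheel '0 0 -0.04 0 1;0 0 -0.04 0 1;0 0 0 0 1;0 0 0 0 1;0 0 0 0 1'
```

```text
clock: 8.88
eef_pos: [551.7, 218.9, 72.9]
eef_rot: [3.141, 0.001, -2.828]
wrist_force: [0.3, 0.4, -1.0]
finger_gap: 10.8
finger_force: 50.0
clock: 9.3
eef_pos: [551.4, 218.6, 69.4]
eef_rot: [3.142, -0.0, -2.828]
wrist_force: [-0.0, -0.1, -0.4]
finger_gap: 10.5
finger_force: 50.0
```

```bash
python3 -m handwheel '0 0 -0.025 0 1;0 0 -0.025 0 1;0 0 0 0 1;0 0 0 0 1;0 0 0 0 1'
python3 -m handwheel '0 0 -0.025 0 1;0 0 0 0 1;0 0 0 0 1;0 0 0 0 1'
```

```text
clock: 9.72
eef_pos: [551.3, 218.6, 67.4]
eef_rot: [3.142, -0.0, -2.828]
wrist_force: [-0.9, 0.8, -2.0]
finger_gap: 10.2
finger_force: 50.0
clock: 10.05
eef_pos: [551.3, 218.6, 66.4]
eef_rot: [3.141, -0.0, -2.828]
wrist_force: [-1.0, 1.0, -2.1]
finger_gap: 10.8
finger_force: 50.0
```

```bash
python3 -m handwheel '0 0 -0.025 0 1;0 0 0 0 1;0 0 0 0 1;0 0 0 0 1'
python3 -m handwheel '0 0 -0.025 0 1;0 0 0 0 1;0 0 0 0 1;0 0 0 0 1'
```

```text
clock: 10.38
eef_pos: [551.3, 218.6, 65.4]
eef_rot: [3.141, -0.0, -2.828]
wrist_force: [-2.5, 1.5, -2.1]
finger_gap: 10.4
finger_force: 50.0
clock: 10.72
eef_pos: [551.2, 218.6, 64.4]
eef_rot: [3.141, -0.0, -2.828]
wrist_force: [-4.2, 3.3, -0.8]
finger_gap: 10.8
finger_force: 50.0
```

```bash
python3 -m handwheel '-0.025 0.025 0 0 1;0 0 0 0 1;0 0 0 0 1;0 0 0 0 1'
python3 -m handwheel '0 0 -0.025 0 1;0 0 0 0 1;0 0 0 0 1;0 0 0 0 1'
```

```text
clock: 11.05
eef_pos: [550.8, 219.1, 64.6]
eef_rot: [-3.141, 0.001, -2.828]
wrist_force: [1.3, -3.8, -1.5]
finger_gap: 10.5
finger_force: 50.0
clock: 11.38
eef_pos: [550.8, 219.1, 63.7]
eef_rot: [-3.141, 0.001, -2.828]
wrist_force: [3.0, -4.1, 0.9]
finger_gap: 11.0
finger_force: 50.0
```

```bash
python3 -m handwheel '0.01 -0.013 0 0 1;0 0 0 0 1;0 0 0 0 1'
python3 -m handwheel '0 0 -0.02 0 1;0 0 0 0 1;0 0 0 0 1;0 0 0 0 1'
```

```text
clock: 11.63
eef_pos: [550.9, 219.0, 63.6]
eef_rot: [-3.142, 0.0, -2.828]
wrist_force: [1.1, -3.8, 1.6]
finger_gap: 10.8
finger_force: 50.0
clock: 11.97
eef_pos: [550.9, 219.0, 62.9]
eef_rot: [-3.141, 0.0, -2.828]
wrist_force: [1.9, -3.5, 4.4]
finger_gap: 10.3
finger_force: 50.0
```

```bash
python3 -m handwheel '0.004 -0.02 0 0 1;0 0 0 0 1;0 0 -0.01 0 1;0 0 0 0 1;0 0 0 0 1;0 0 0 0 1'
```

```text
clock: 12.47
eef_pos: [551.0, 218.7, 62.5]
eef_rot: [3.141, 0.001, -2.828]
wrist_force: [0.7, 1.3, 6.2]
finger_gap: 11.2
finger_force: 50.0
```

```bash
python3 -m handwheel '0 0 -0.01 0 1;0 0 -0.01 0 1;0 0 0 0 1;0 0 0 0 1;0 0 0 0 1'
```

```text
clock: 12.88
eef_pos: [551.1, 218.7, 62.0]
eef_rot: [3.141, 0.001, -2.828]
wrist_force: [-1.3, 0.1, 9.2]
finger_gap: 10.7
finger_force: 50.0
```

```bash
python3 -m handwheel '0 0 -0.012 0 1;0 0 -0.01 0 1;0 0 0 0 1;0 0 0 0 1'
python3 -m handwheel '0 0 0 -0.4 1;0 0 0 -0.4 1;0 0 0 -0.4 1;0 0 0 -0.4 1'
```

```text
clock: 13.22
eef_pos: [551.1, 218.8, 61.5]
eef_rot: [3.141, 0.001, -2.828]
wrist_force: [-2.4, 0.8, 11.9]
finger_gap: 10.1
finger_force: 50.0
clock: 13.55
eef_pos: [551.0, 219.0, 61.4]
eef_rot: [3.14, 0.001, -2.969]
wrist_force: [-2.3, 2.0, 11.8]
finger_gap: 10.8
finger_force: 50.0
```

```bash
python3 -m handwheel '-0.005 0.005 -0.008 -0.4 1;0 0 0 -0.4 1;0 0 0 -0.4 1;0 0 0 -0.4 1;0 0 0 -0.4 1;0 0 0 -0.4 1;0 0 0 -0.4 1;0 0 0 -0.4 1'; python3 -c "
from cell import *;s=read_state();print(s['moment'],s['wrist_force'])"
```

```text
clock: 14.22
eef_pos: [551.0, 219.7, 61.3]
eef_rot: [3.139, 0.001, 3.035]
wrist_force: [-2.4, 6.1, 12.0]
finger_gap: 10.9
finger_force: 50.0
[1.11891704 0.42850709 0.05554953] [-2.35622961  6.08535592 12.02868431]
```

```bash
python3 -m handwheel '-0.008 0.02 0 -0.4 1;-0.005 0.015 0 -0.4 1;0 0.008 0 -0.4 1;0 0.004 0 -0.4 1;0 0.004 0 -0.4 1;0 0.004 0 -0.4 1'; python3 -c "
from cell import *;s=read_state();print(s['moment'],s['wrist_force'])"
```

```text
clock: 14.72
eef_pos: [550.9, 220.6, 61.3]
eef_rot: [3.141, 0.002, 2.825]
wrist_force: [1.1, -4.9, 12.9]
finger_gap: 11.0
finger_force: 50.0
[-0.79910013 -0.13992431 -0.00646147] [ 1.06597988 -4.90241157 12.91578249]
```

```bash
python3 -m handwheel '0 -0.012 0 -0.4 1;0 -0.008 0 -0.4 1;0 0 0 -0.4 1;0 0 0 -0.4 1;0 0 0 -0.4 1;0 0 0 -0.4 1'; python3 - <<'E'
from h import *
s=read_state();print(s['moment'],s['wrist_force'])
im,d,P=cloud("scene")
cv2.imwrite("pics/j.png",cv2.resize(im[250:305,340:410],None,fx=8,fy=8,interpolation=cv2.INTER_CUBIC)[...,::-1])
E
```

```text
clock: 15.22
eef_pos: [551.1, 220.8, 61.4]
eef_rot: [3.138, 0.002, 2.616]
wrist_force: [1.4, 3.9, 10.3]
finger_gap: 10.9
finger_force: 50.0
[ 0.73734376 -0.40917064  0.022527  ] [ 1.35263059  3.9221856  10.25365955]
```

View pics/j.png

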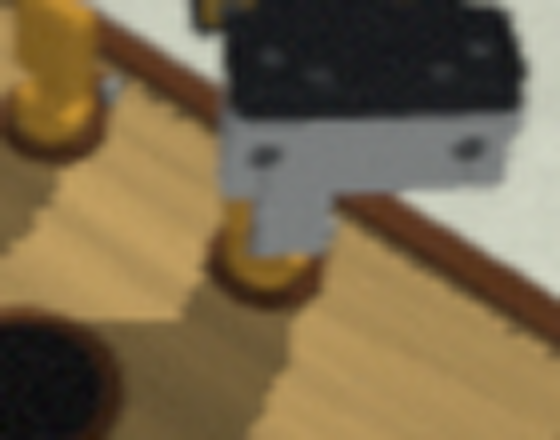

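The gripper hides the lug. Force has fallen a little, so I'll add press and go on.

```bash
python3 -m handwheel '0 0.01 -0.015 -0.4 1;0.003 0.004 0 -0.4 1;0.003 0.004 0 -0.4 1;0.003 0.004 0 -0.4 1;0.003 0.004 0 -0.4 1;0.003 0.004 0 -0.4 1'; python3 -c "
from cell import *;s=read_state();print(s['moment'],s['wrist_force'])"
```

```text
clock: 15.77
eef_pos: [551.6, 221.5, 61.0]
eef_rot: [3.139, 0.001, 2.407]
wrist_force: [-1.6, -1.2, 14.1]
finger_gap: 10.5
finger_force: 50.0
[-0.35843022  0.12120757  0.07404801] [-1.55736362 -1.16572481 14.12311798]
```

```bash
python3 -m handwheel '0 0 0.003 -0.4 1;0 0 0 -0.4 1;0 0 0 -0.4 1;0 0 0 -0.4 1;0 0.002 0 -0.4 1;0 0.002 0 -0.4 1'; python3 -c "
from cell import *;s=read_state();print(s['moment'],s['wrist_force'])"
```

```text
clock: 16.27
eef_pos: [551.8, 221.8, 61.1]
eef_rot: [3.138, 0.001, 2.197]
wrist_force: [2.9, -0.2, 12.2]
finger_gap: 10.7
finger_force: 50.0
[ 0.02566225 -0.62270525  0.10081923] [ 2.88258423 -0.22702808 12.22915812]
```

```bash
python3 -m handwheel '0.008 0 -0.006 -0.4 1;0.004 0 0 -0.4 1;0.002 0 0 -0.4 1;0.002 0 0 -0.4 1;0 0 0 -0.4 1;0 0 0 -0.4 1'; python3 -c "
from cell import *;s=read_state();print(s['moment'],s['wrist_force'])"
```

```text
clock: 16.77
eef_pos: [552.4, 222.0, 60.8]
eef_rot: [3.138, -0.0, 1.988]
wrist_force: [2.2, 2.6, 10.6]
finger_gap: 10.7
finger_force: 50.0
[ 0.3299755  -0.36603155  0.12456131] [ 2.19679676  2.59939717 10.6359322 ]
```

```bash
python3 -m handwheel '0.006 0.006 -0.02 -0.4 1;0.004 0 0 -0.4 1;0.002 0 0 -0.4 1;0.002 0 0 -0.4 1;0 0 0 -0.4 1;0 0 0 -0.3 1'; python3 -c "
from cell import *;s=read_state();print(s['moment'],s['wrist_force'])"
```

```text
clock: 17.27
eef_pos: [553.0, 222.2, 60.3]
eef_rot: [3.138, -0.001, 1.787]
wrist_force: [-0.1, 0.2, 15.1]
finger_gap: 10.8
finger_force: 50.0
[ 0.06847968 -0.01387869  0.1053541 ] [-0.13080106  0.1860134  15.11030057]
```

```bash
python3 -m handwheel '0 0 0.03 0 1;0 0 0.03 0 1;0 0 0.01 0 1;0 0 0 0 1;0 0 0 0 0.7;0 0 0 0 0.6;0 0 0 0 0.6;0 0 0 0 0.6;0 0 0 0 0.6'
python3 -m handwheel '0 0 0.2 0 0.6;0 0 0.6 0 0.6;0 0 0.8 0 0.6;0 0 0.8 0 0.6;0 0 0.8 0 0.6;0 0 0.8 0 0.6;0 -0 0 0 0.6;0 0 0 0 0.6'
python3 - <<'E'
from h import *
im,d,P=cloud("scene"); np.savez("s2.npz",im=im,P=P); im2,_,P2=cloud("top")
a=cv2.resize(im[225:300,310:410],None,fx=6,fy=6,interpolation=cv2.INTER_CUBIC)
cv2.imwrite("pics/k.png",a[...,::-1])
from scipy.optimize import least_squares
hsv=cv2.cvtColor(im,cv2.COLOR_RGB2HSV)
def sdf(q,h):
    d=abs(q)-h; return np.linalg.norm(np.maximum(d,0),axis=1)+np.minimum(d.max(1),0)
for x,y in((587,64),(569.5,142),(552,220)):
    m=(np.hypot(P[...,0]-x,P[...,1]-y)<24)&(P[...,2]>70)&(P[...,2]<112)&(hsv[...,1]>120)
    q=P[m]
    def f(p):
        c,s=np.cos(p[2]),np.sin(p[2]);d=q-p[[0,1,3]]
        return sdf(np.c_[c*d[:,0]+s*d[:,1],-s*d[:,0]+c*d[:,1],d[:,2]],np.array([13,5.5,16]))
    r=least_squares(f,[x,y,1.79,82],loss="soft_l1");print(len(q),r.x.round(2),r.cost/len(q))
E
```

```text
clock: 18.02
eef_pos: [551.7, 221.3, 61.2]
eef_rot: [-3.141, 0.0, 1.788]
wrist_force: [0.2, 0.2, -0.4]
finger_gap: 37.3
finger_force: 0.0
clock: 18.68
eef_pos: [552.4, 221.6, 223.6]
eef_rot: [3.138, -0.0, 1.788]
wrist_force: [-0.3, -0.4, -0.1]
finger_gap: 37.5
finger_force: 0.0
98 [586.01  63.8    1.81  82.6 ] 0.3452715173246934
116 [568.79 141.79   1.75  82.31] 0.3304806016965066
129 [552.81 218.93   1.76  81.43] 0.27690531091901077
```

View pics/k.png

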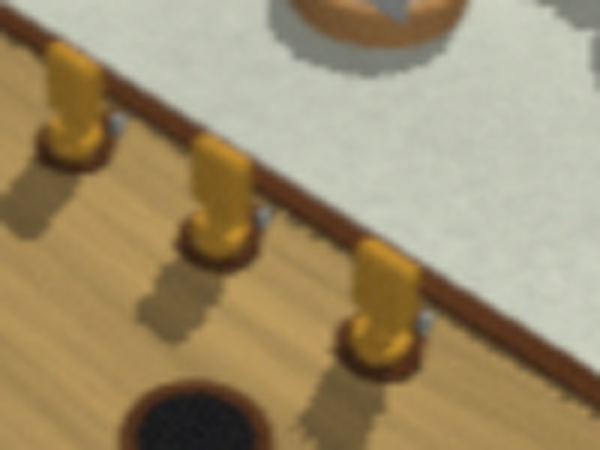

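The peg stands upright with its wing in line (fitted yaw 1.76, position within about 1 mm of row spacing). The lug has left its old place at upper left and is now hidden. I'll move aside for a top view to check it against the fitted bushes.

```bash
python3 -m handwheel '-0.2 0.8 0.2 0 0.6;-0.2 0.8 0.2 0 0.6;-0.2 0.8 0.2 0 0.6;-0.2 0.8 0 0 0.6;-0.2 0.8 0 0 0.6;-0.2 0.8 0 0 0.6;0 0 0 0 0.6;0 0 0 0 0.6'
python3 - <<'E'
from h import *
ims=[camera("top")[0].astype(float) for _ in range(8)]
im=np.mean(ims,0).astype(np.uint8)
a=cv2.resize(im[165:200,220:300],None,fx=10,fy=10,interpolation=cv2.INTER_CUBIC)
cv2.imwrite("pics/l.png",a[...,::-1])
E
```

```text
clock: 19.45
eef_pos: [503.0, 414.5, 243.4]
eef_rot: [-3.139, 0.001, 1.791]
wrist_force: [0.3, -0.3, 0.3]
finger_gap: 37.6
finger_force: 0.0
```

View pics/l.png

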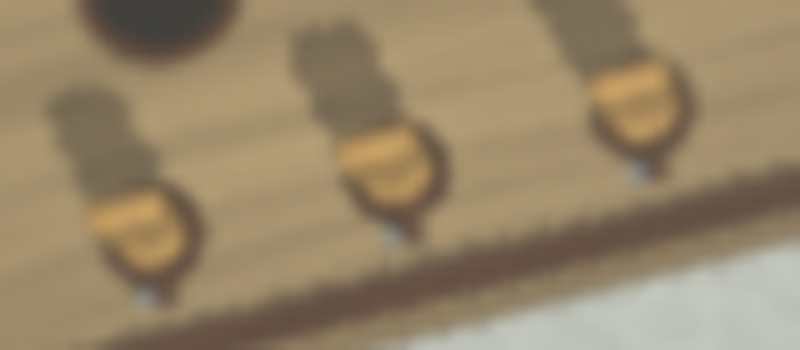

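The lug at (165,300) sits right beside the pin at (148,295), just as on the fitted bushes at (410,238) and (393,230).

```bash
python3 -c "
from cell import *;print(sign_off())"
```

```text
the job is handed in; nothing more can be done
None
```

The job is handed in at about 20 s of the 61 s allowed: the peg stands upright in the hole that was empty, the last pictures show its bush's lug at the stop pin and its wing in line with the row, and the sign-off returned no verdict.

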